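# Set and clamp the glass-cutting fence

## Task

Push the aluminium fence of the glass-cutting jig round with a fingertip until its red tip points straight at the yellow peg. Then push the black lever with the orange ball anticlockwise (seen from above) all the way to its stop to clamp the setting, and leave the tape roll, jar and steel weight around the jig where they are.

Things in the scene. Friction and masses are not known exactly. Their poses are not given: they have to be found in the camera images.
- board: white laminate angle jig, 340 x 395 x 15 mm, fixed to the table. Origin on the underside right below the pivot (so its top is 15 mm up); it spans x -170..170 mm and y -275..120 mm in its own frame. Two coloured 3 mm glass panes lie on it and a grey scale arc of 240 mm radius is drawn about the pivot
- pivot (a point): the upright axis, at the board's top, about which both the fence and the lever turn
- fence (a joint): angle of the aluminium fence, rad, -0.65 to 0.65 between hard stops; at 0 the fence points along the board's -y, and it grows anticlockwise seen from above (tip towards the board's +x). It starts within 0.1 of 0. The bar is 28 mm wide, reaches 200 mm from the pivot plus a red pointed tip ending at 217 mm, and stands 22 to 42 mm above the table, turning freely over the board. Stiff friction hinge (about 1.5 N to move it at the push point); stays where left
- fence_push (a point): middle of the fence bar 170 mm from the pivot, 32 mm above the table; a good place to push on its side
- fence_aim (a point): imaginary point straight ahead of the red tip, 240 mm from the pivot on the fence's centre line, 32 mm above the table; it lies over a peg's centre when the fence points at that peg
- lever (a joint): angle of the black clamp lever, rad, 0 to 1.571 between hard stops; at 0 it points along the board's +x, at 1.571 (clamped) along the board's +y; turns anticlockwise seen from above. It starts between 0 and 0.35. Friction hinge, about 1.5 N at the tip; stays where left, independent of the fence
- lever_tip (a point): centre of the orange ball (24 mm) at the lever's end, 98 mm from the pivot, 58 mm above the table. The lever arm is 14 mm wide and stands 51 to 65 mm above the table; the hub's top, at the pivot, is 74 mm up
- peg_red: red round peg, 20 mm across, 12 mm high, fixed on the scale arc 240 mm from the pivot; origin at the centre of its underside. The four pegs stand at fence angles -0.5, -0.26, 0.26 and 0.5, the colours in any order
- peg_green: green round peg, 20 mm across, 12 mm high, fixed on the scale arc 240 mm from the pivot; origin at the centre of its underside. The four pegs stand at fence angles -0.5, -0.26, 0.26 and 0.5, the colours in any order
- peg_yellow: yellow round peg, 20 mm across, 12 mm high, fixed on the scale arc 240 mm from the pivot; origin at the centre of its underside. The four pegs stand at fence angles -0.5, -0.26, 0.26 and 0.5, the colours in any order
- peg_blue: blue round peg, 20 mm across, 12 mm high, fixed on the scale arc 240 mm from the pivot; origin at the centre of its underside. The four pegs stand at fence angles -0.5, -0.26, 0.26 and 0.5, the colours in any order
- tape_center (a point): centre of an orange tape roll, 90 mm across, 24 mm high, lying loose on the board
- jar_center (a point): centre of a loose jar, 58 mm across, 75 mm high
- weight_center (a point): centre of a loose dark steel weight with a knob, 56 mm across, 56 mm high

How it is judged (in metres and radians):
On the way, in this order (a step that is already met when the one before it is completed fails the run):
1. the fence points at the yellow peg while the lever is still open (horizontal distance between fence_aim and peg_yellow below 0.009 m and value of joint lever below 0.7 rad), for 0.3 s.
2. the lever is at its clamped stop, the fence still on the yellow peg (horizontal distance between fence_aim and peg_yellow below 0.009 m and value of joint lever above 1.4 rad), for 0.2 s.
At the end, for the whole second after the job is handed in: the fence's centre line passes within 9 mm of the yellow peg's centre (at 240 mm radius), the lever is past 1.4 rad (stop at 1.571), both at rest (all of step 2 and velocity of joint fence between -0.05 and 0.05 rad/s and velocity of joint lever between -0.05 and 0.05 rad/s); the robot touches nothing.
It fails at once if a jar, tape roll or weight is moved or lifted by more than 15 mm (distance of any of tape_center, jar_center, weight_center from where it was at the start of the episode above 0.015 m).
It also fails if it takes over 54 s, if anything falls off the work surface, if the arm or the gripper's body presses on something with over 40 N, if the wrist force passes 120 N, or if a joint passes its speed limit or range.

## Robot

A 6-joint arm with a two-finger parallel gripper is mounted at the origin on the work surface. World frame = base frame: x ahead of the robot, y to its left, z up, the work surface at z = 0. Lengths are in mm, angles in rad, forces in N, time in s.
With the tool pointing down it reaches from about 350 to 875 mm from the base axis. Payload 4.2 kg.
Tool frame: the origin (TCP) lies on the mounting face of the last link; the fingertips stand 173 mm ahead of it and the grasp point (between the pads) lies 155 mm ahead of it; z points along the fingers, y is the line along which they close (so a half turn about z gives the same grasp; the last joint's range is limited). The gripper opens to 85 mm and grips with 20 to 120 N. Pads are 22 mm wide; open, the fingers measure 114 mm over their backs; the gripper's body (76 mm by 85 mm) begins 54 mm behind the grasp point. The pads swing forward as they close: fully open they stand 13 mm farther back than shut.
Start: joints at [0.259, 0.385, 0.008, 0, -1.194, -0.259], TCP at [624.98, 0.025, 404.712] pointing down, gripper open.
Joint ranges: [-3.14, 3.14], [-1.21, 2.06], [-1.07, 1.41], [-3.16, 2.05], [-2.99, -0.16], [-3.1, 3.1]. Speed limits (rad/s): [2.79, 2.79, 3.14, 3.14, 3.14, 3.14].

## Interface

Orientations are given as a unit quaternion [x, y, z, w].
In Python, from bench import arm gives the robot as it stands.
- The arm moves only by the tool carry_out, never from a script. Its argument "rows" is a list of rows, each a list of 7 numbers: the shift along the tool's x, y, z as a fraction of full scale, then the turn, a rotation vector about the tool's x, y, z as a fraction of full scale, then the opening, from -1 (shut) to 1 (fully open). A call has 1 to 12 rows; each row is the pose to reach, as a shift and turn from the pose commanded when the call began, along the tool's axes at that moment, turning the shorter way round; what a row does not reach only later rows make up. Full scale, the value 1, is 20 cm for a shift and pi rad for a turn. A row lasts 1/8 s, in which the tool goes at most 62.5 mm and 10.7 degrees, less where a joint would pass 70% of its speed; a pose out of reach is approached as far as the arm can. A call with a number of a shift or a turn outside -1 to 1 is refused whole. A call with a gripper value outside its range is refused whole. The fingers move at their own pace and stop on an object; the grip force is fixed at half the most. Time passes only in rows, so rows that repeat a pose let the fingers close. It gives the time, the measured TCP pose, the force, the opening and the grip force at its end, in the units of the state.
- arm.read_state(): the state, without advancing time (a new reading comes with each control period).
- arm.get_image(name): name is "scene" or "side" or "wrist"; returns (picture, depth): 480x640x3 uint8, red, green, blue; 480x640 float32, mm along the optical axis (not along the pixel's ray), 0 where there is no reading.
- arm.calibration(name): a dict with "mtx" (3x3 intrinsics, pixels), "k1" (the pictures are not rectified: a ray, as slopes to the right and down, at radius r is drawn at 1 + k1 r^2 times it, then the intrinsics apply), "cam_to_world" (4x4, takes a point from camera to world coordinates). Camera axes: x right, y up, looking along -z (the intrinsics and any distortion apply to the point x, -y, -z); pixel columns grow to the right and rows downward; lengths in mm; the calibration is good to about 2 mm. A picture is of the moment at which its call begins: read the wrist's pose just before it. calibration takes no time and is no camera call; for the wrist camera it gives the pose at the moment of the call.
- arm.job_done(): hands the job in; it is judged then, once.
The state is a dict: "clock": time; "joints": joint angles; "joint_vel": joint speeds; "joint_efforts": joint torques, N m; "position": TCP position; "ee_rot": TCP orientation; "contact_force": force on the tool from outside, world axes, zero at the start; "wrist_torque": the same for the moment, N m; "gripper_width": finger opening in mm; "grasp_force": force on a finger pad.
Only numpy, scipy, OpenCV 4.12 (cv2) and the standard library are available. Lean on these libraries where they do the work, as an engineer would, in place of code of your own. Each camera call takes 0.05 s, during which the arm holds its last target. There are 200 camera calls.

## Working session

There is one attempt and no reset: what is moved stays moved. The work goes in short steps, Python scripts to look and compute and a tool call to move; the robot and the scene stay as the last step left them, time stands still between calls to the robot, and variables do not carry over. Pictures are saved under pics/ and viewed, at most 10 in all, crops included, and the job is handed in when it is done.

Besides the shell and the picture viewer there is one more tool, called after ">>>" as name(argument=value, ...), one argument or row to a line, values as JSON. carry_out: Moves the arm, as the interface text tells. Its arguments: {"type":"object","properties":{"rows":{"type":"array"}},"required":["rows"]}

```bash
mkdir -p pics
cat > h.py <<'E'
import numpy as np,cv2
from bench import arm
def snap(n,f):
    c=arm.calibration(n); p,d=arm.get_image(n)
    cv2.imwrite(f'pics/{f}.png',p[:,:,::-1]); np.savez(f'{f}.npz',p=p,d=d,m=c['mtx'],k=c['k1'],T=c['cam_to_world'])
def ray(f,u,v):
    z=np.load(f+'.npz'); m=z['m'];k=float(z['k']);T=z['T']
    xd=np.array([(u-m[0,2])/m[0,0],(v-m[1,2])/m[1,1]]); x=xd.copy()
    for _ in range(20): x=xd/(1+k*(x@x))
    return T[:3,3],T[:3,:3]@np.array([x[0],-x[1],-1.])
def atz(f,u,v,h):
    o,r=ray(f,u,v); return (o+r*(h-o[2])/r[2]).round(1)
def dep(f,u,v):
    o,r=ray(f,u,v); return (o+r*np.load(f+'.npz')['d'][int(v),int(u)]).round(1)
E
python3 - <<'E'
from h import *
for n in('scene','wrist','side'): snap(n,n+'0')
s=arm.read_state();print(s['position'],s['ee_rot'],s['clock'],s['gripper_width'])
for n in('scene','wrist','side'): print(n,arm.calibration(n)['cam_to_world'].round(2).tolist())
E
```

```text
[6.24854751e+02 4.12713110e-02 4.03886245e+02] [-7.07056446e-01  7.07156647e-01  5.54350230e-04 -5.92172746e-04] 0.15 85.38078632577609
scene [[-0.14, -0.75, 0.64, 1090.36], [0.99, -0.12, 0.08, 109.78], [0.02, 0.65, 0.76, 693.39], [0.0, 0.0, 0.0, 1.0]]
wrist [[-1.0, -0.0, 0.0, 626.12], [0.0, -0.96, -0.27, -68.33], [0.0, -0.27, 0.96, 372.79], [0.0, 0.0, 0.0, 1.0]]
side [[-0.92, 0.3, -0.24, 377.72], [-0.38, -0.7, 0.6, 568.37], [0.02, 0.65, 0.76, 706.33], [0.0, 0.0, 0.0, 1.0]]
```

View pics/scene0.png

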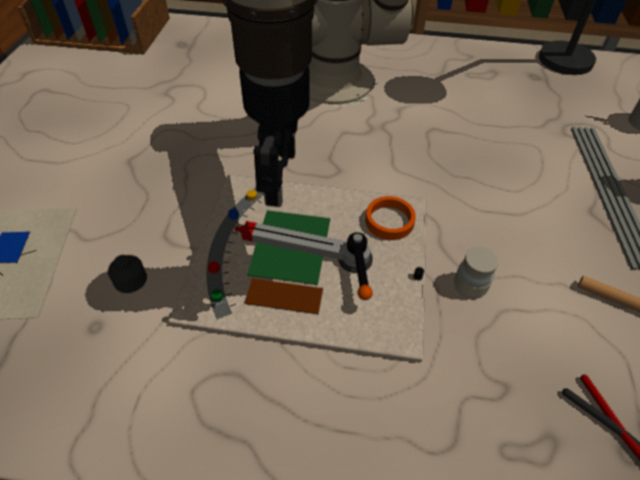

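View pics/wrist0.png

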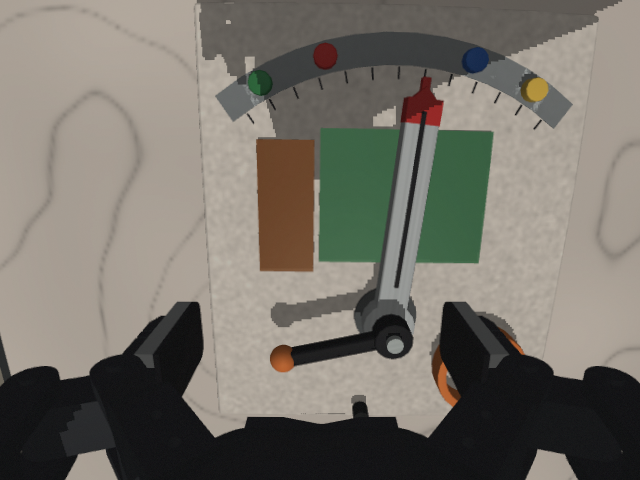

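The wrist picture shows the pegs green (260,82), red (325,56), blue (476,60), yellow (537,90). The red tip is at (426,80), the hub top at (395,345) and the ball at (283,358). The scene picture shows the tape near (390,217), jar (476,272) and weight (127,273).

Run:
```python
from h import *
def tri(*obs):
    A=np.zeros((3,3));b=np.zeros(3)
    for f,u,v in obs:
        o,r=ray(f,u,v);r=r/np.linalg.norm(r);P=np.eye(3)-np.outer(r,r);A+=P;b+=P@o
    return np.linalg.solve(A,b).round(1)
w='wrist0';s='scene0'
for n,wu,su,h in [('green',(260,82),(217,295),27),('red',(325,56),(214,267),27),('blue',(476,60),(233,214),27),('yellow',(537,90),(252,194),27),('tip',(426,80),(238,229),32),('hub',(395,345),(357,239),74),('ball',(283,358),(365,292),58)]:
    print(n,atz(w,*wu,h),dep(w,*wu),atz(s,*su,h),tri((w,*wu),(s,*su)))
P={n:atz(w,*u,27)[:2] for n,u in dict(g=(260,82),r=(325,56),b=(476,60),y=(537,90)).items()}
ang=dict(g=.5,r=.26,b=-.26,y=-.5)
from scipy.optimize import least_squares
f=lambda q:np.concatenate([P[n]-q[:2]-240*np.array([np.sin(ang[n]+q[2]),-np.cos(ang[n]+q[2])]) for n in P])
r=least_squares(f,[580,50,0]);print('pivot',r.x,r.fun.round(1))
for n,u,v,h in [('tape',390,217,39),('jar',479,255,75),('weight',127,260,50)]: print(n,atz(s,u,v,h),dep(s,u,v))
for u,v in[(440,125),(400,125),(415,310),(378,300)]:print(atz(w,u,v,42))
```

```text
green [ 674.6 -104.6   27. ] [ 674.6 -104.5   27.2] [ 678.4 -102.6   27. ] [ 675.2 -104.7   21.7]
red [ 621.9 -124.2   27. ] [ 621.9 -124.2   26.9] [ 625.6 -122.6   27. ] [ 621.8 -124.8   21.5]
blue [ 499.7 -122.5   27. ] [ 499.9 -122.5   27.5] [ 504.4 -121.8   27. ] [ 496.7 -124.3   18.5]
yellow [ 445.9 -100.4   27. ] [ 445.5 -100.5   26.3] [448.9 -99.6  27. ] [ 442.9 -101.2   20.9]
tip [ 541.1 -105.8   32. ] [ 542.2 -105.3   36.4] [ 542.2 -102.4   32. ] [ 539.7 -104.9   28.4]
hub [563.8 106.5  74. ] [564.  106.   74.8] [567.8 106.8  74. ] [563.8 107.5  70.6]
ball [659.3 128.5  58. ] [658.3 122.9  66.9] [657.8 128.8  58. ] [658.9 128.4  59. ]
pivot [ 5.64243265e+02  1.08320462e+02 -1.68044785e-02] [-1.1 -0.4 -0.1  0.4  1.   0.   0.2 -0.1]
tape [478.  160.3  39. ] [454.9 162.2  14.3]
jar [571.4 302.1  75. ] [571.2 302.1  74.8]
weight [ 649.7 -256.8   50. ] [ 653.1 -254.    55. ]
[530.4 -70.7  42. ]
[562.5 -70.4  42. ]
[540.9  89.9  42. ]
[574.7  79.9  42. ]
```

View pics/side0.png

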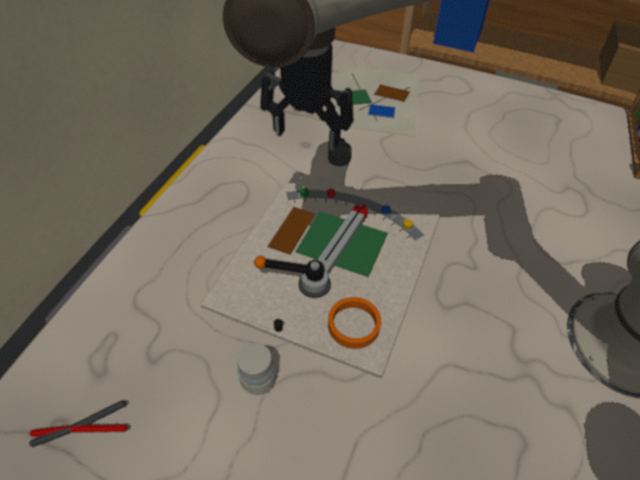

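The fence needs to turn from about -0.11 to -0.516 in world angle, towards -x. I'll shut the fingers, turn the tool by -0.516, and go down on the fence's +x side.

>>> carry_out(
  rows=[
    [0.2, 0.08, 0.2, 0, 0, 0.05, -1],
    [0.33, 0.135, 0.45, 0, 0, 0.11, -1],
    [0.33, 0.135, 0.6, 0, 0, 0.164, -1],
    [0.33, 0.135, 0.8, 0, 0, 0.164, -1],
    [0.33, 0.135, 0.9, 0, 0, 0.164, -1],
    [0.33, 0.135, 1.0, 0, 0, 0.164, -1],
    [0.33, 0.135, 1.0, 0, 0, 0.164, -1],
    [0.33, 0.135, 1.0, 0, 0, 0.164, -1],
  ],
)

```text
clock: 1.15
position: [598.4, -65.9, 205.3]
ee_rot: [-0.504, 0.864, -0.0, 0.0]
contact_force: [-0.1, -0.2, 0.4]
gripper_width: -0.1
grasp_force: 0.0
```

Run:
```python
from h import *
s=arm.read_state();print(s['position'],s['ee_rot'],s['clock'],s['gripper_width'],s['contact_force'])
from scipy.spatial.transform import Rotation as R
M=R.from_quat(s['ee_rot']).as_matrix();print(M.round(3))
def tool(p): return (M.T@(np.array(p)-s['position'])/200).round(3)
pv=np.array([564.2,108.3])
snap('wrist','wrist1')
for th in (-.108,-.2,-.3,-.4,-.45,-.516):
    u=np.array([np.sin(th),-np.cos(th)]);n=np.array([np.cos(th),np.sin(th)]);g=abs(th+.516)
    c=pv+170*u+(14+14.5*np.cos(g)+11*np.sin(g))*n
    print(th,c.round(1),tool([*c,201]))
```

```text
[598.35569518 -65.93835591 205.34719909] [-5.03763110e-01  8.63841697e-01 -2.99592800e-04  4.02666259e-04] 1.15 -0.12196817462083745 [-0.08025525 -0.16519413  0.41161861]
[[-0.492 -0.87   0.001]
 [-0.87   0.492 -0.   ]
 [-0.    -0.001 -1.   ]]
-0.108 [577.4 -64.1] [0.044 0.096 0.022]
-0.2 [561.  -64.5] [0.086 0.166 0.022]
-0.3 [543.1 -63.1] [0.124 0.247 0.021]
-0.4 [525.3 -59.8] [0.153 0.333 0.021]
-0.45 [516.5 -57.5] [0.165 0.377 0.021]
-0.516 [505.1 -53.6] [0.176 0.436 0.021]
```

View pics/wrist1.png

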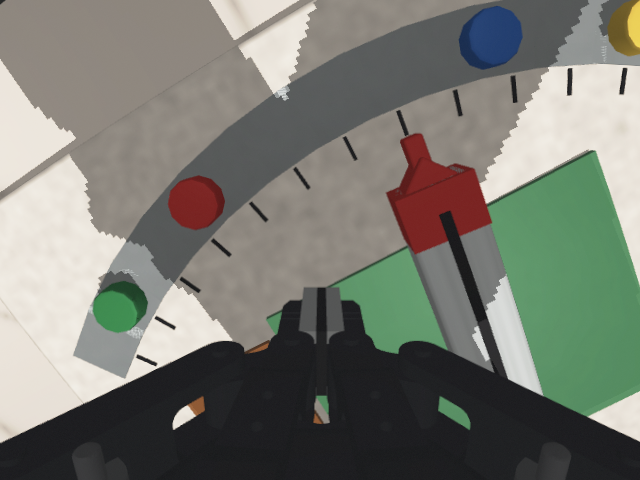

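The closed tips are at about (322,300), right of which the fence bar runs to its tip at (413,140), with the yellow peg at (630,28). The tips are clear of everything, so I'll push along the arc and stop short of the target.

>>> carry_out(
  rows=[
    [0.02, 0.05, 0.02, 0, 0, 0, -1],
    [0.044, 0.096, 0.02, 0, 0, 0, -1],
    [0.065, 0.13, 0.02, 0, 0, 0, -1],
    [0.086, 0.166, 0.02, 0, 0, 0, -1],
    [0.105, 0.205, 0.02, 0, 0, 0, -1],
    [0.124, 0.247, 0.02, 0, 0, 0, -1],
    [0.14, 0.29, 0.02, 0, 0, 0, -1],
    [0.153, 0.333, 0.02, 0, 0, 0, -1],
    [0.16, 0.36, 0.02, 0, 0, 0, -1],
    [0.165, 0.38, 0.02, 0, 0, 0, -1],
    [0.168, 0.39, 0.02, 0, 0, 0, -1],
    [0.168, 0.39, 0.02, 0, 0, 0, -1],
  ],
)

```text
clock: 2.7
position: [513.3, -56.8, 200.6]
ee_rot: [-0.504, 0.864, 0.0, -0.001]
contact_force: [1.4, -0.0, 1.0]
gripper_width: -0.3
grasp_force: 0.4
```

Run:
```python
from h import *
snap('wrist','wrist2')
s=arm.read_state();print(s['position'],s['clock'],s['contact_force'])
```

```text
[513.30656565 -56.86284944 200.55125436] 2.75 [1.22231628 0.3112058  0.0217089 ]
```

View pics/wrist2.png

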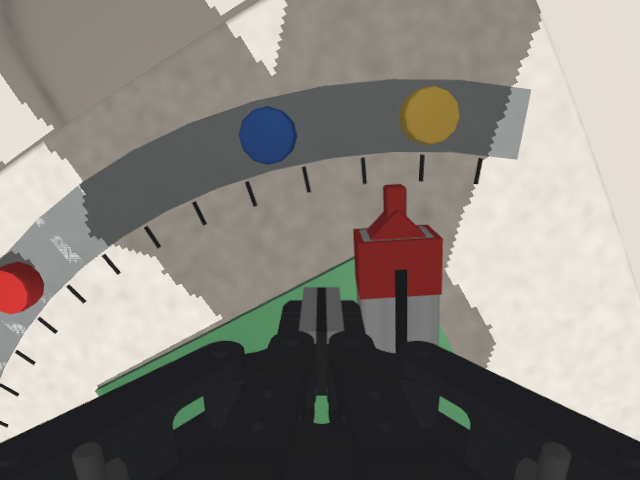

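Tip at (395,188), bar's front edges at (355,236) and (442,236), yellow peg at (431,114). The fence is still short of the target.

Run:
```python
from h import *
pv=np.array([564.2,108.3]);w='wrist2'
a=lambda p:np.arctan2(p[0]-pv[0],pv[1]-p[1])
for n,u,v,h in[('tip',395,190,37),('slot',401,275,42),('bl',361,296,42),('br',441,291,42),('y',431,114,27),('b',268,135,27)]:
    p=atz(w,u,v,h);q=dep(w,u,v);print(n,p,q,a(p).round(3),a(q).round(3),np.hypot(*(p[:2]-pv)).round(1))
```

```text
tip [469.6 -87.   37. ] [469.4 -86.5  34.9] -0.451 -0.453 217.0
slot [481.2 -61.3  42. ] [481.2 -61.7  42.9] -0.455 -0.454 188.8
bl [496.6 -61.3  42. ] [496.6 -61.1  41.5] -0.379 -0.38 182.6
br [471.8 -49.2  42. ] [471.8 -49.1  41.7] -0.531 -0.531 182.6
y [ 446. -102.   27.] [ 445.9 -101.9   26.5] -0.512 -0.513 241.2
b [ 498.  -123.3   27. ] [ 497.9 -123.2   27.8] -0.278 -0.279 240.9
```

The fence is at -0.453 and yellow at -0.514, so about 10 mm more along tool y.

>>> carry_out(
  rows=[
    [0.003, 0.015, 0, 0, 0, 0, -1],
    [0.006, 0.03, 0, 0, 0, 0, -1],
    [0.008, 0.042, 0, 0, 0, 0, -1],
    [0.01, 0.052, 0, 0, 0, 0, -1],
    [0.01, 0.052, 0, 0, 0, 0, -1],
    [0.01, 0.052, 0, 0, 0, 0, -1],
  ],
)

```text
clock: 3.5
position: [503.2, -53.5, 200.6]
ee_rot: [-0.504, 0.864, 0.0, -0.0]
contact_force: [1.0, -0.6, 0.5]
gripper_width: 0.1
grasp_force: 0.2
```

>>> carry_out(
  rows=[
    [0, -0.03, 0, 0, 0, 0, -1],
    [0, -0.08, 0, 0, 0, 0, -1],
    [0, -0.12, 0, 0, 0, 0, -1],
    [0, -0.12, -0.2, 0, 0, 0, -1],
    [0, -0.12, -0.4, 0, 0, 0, -1],
    [0, -0.12, -0.6, 0, 0, 0, -1],
    [0, -0.12, -0.6, 0, 0, 0, -1],
  ],
)

```text
clock: 4.38
position: [525.6, -65.5, 324.2]
ee_rot: [-0.504, 0.864, -0.002, 0.004]
contact_force: [-0.3, 0.3, -0.1]
gripper_width: -0.3
grasp_force: 0.0
```

Run:
```python
from h import *
snap('wrist','wrist3')
s=arm.read_state();print(s['position'],s['clock'],s['contact_force'])
```

```text
[524.7494338  -65.46493071 322.0461356 ] 4.425 [-0.26920292 -0.85451032 -1.0646706 ]
```

View pics/wrist3.png

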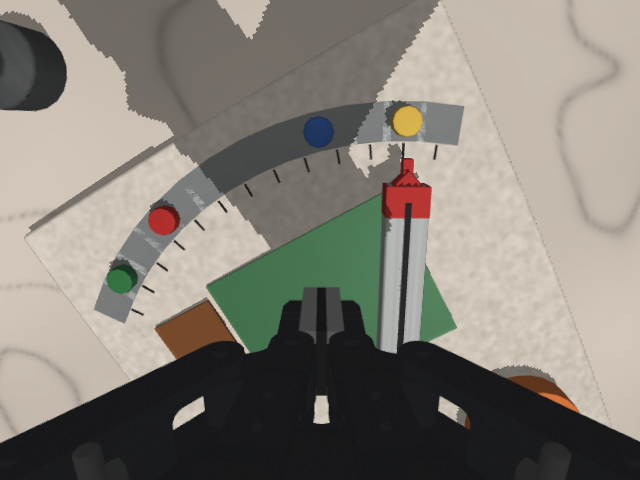

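Slot (408,205), tip (408,160), and yellow (408,121) is almost dead ahead. I'll check the fence angle and the black post by the lever, then compute the lever path.

Run:
```python
from h import *
from scipy.spatial.transform import Rotation as R
pv=np.array([564.2,108.3]);w='wrist3'
a=lambda p:np.arctan2(p[0]-pv[0],pv[1]-p[1])
for n,u,v,h in[('tip',408,162,37),('slot',408,206,42),('bl',382,216,42),('br',430,217,42),('y',408,121,27)]:
    p=atz(w,u,v,h);print(n,p,a(p).round(3))
print('post',dep('wrist0',359,402),dep('wrist0',361,412),dep('scene0',419,272),dep('side0',278,323))
s=arm.read_state();print(s['position'],s['clock'])
M=R.from_quat(s['ee_rot']).as_matrix();yaw=-.516
def path(p0,yaw0,phis,gap,z):
    M=R.from_euler('z',yaw0).as_matrix()@np.array([[0,-1,0],[-1,0,0],[0,0,-1.]])
    for f in phis:
        c=pv+75*np.array([np.cos(f),np.sin(f)])+(19+gap)*np.array([np.sin(f),-np.cos(f)])
        print(round(f,3),c.round(1),(M.T@(np.array([*c,z])-p0)/200).round(3),'turn',round(-(f-1.554-yaw0)/np.pi,3))
path(s['position'],yaw,[.21],20,320);path(s['position'],yaw,[.21],20,221)
c0=pv+75*np.array([np.cos(.21),np.sin(.21)])+39*np.array([np.sin(.21),-np.cos(.21)])
path(np.array([*c0,221]),.21-1.554,np.linspace(.21,1.554,15),0,221)
```

```text
tip [458.5 -79.8  37. ] -0.512
slot [471.5 -56.   42. ] -0.514
bl [488.8 -58.3  42. ] -0.425
br [462.3 -42.7  42. ] -0.594
y [ 445.5 -101.2   27. ] -0.515
post [585.9 207.1  16.9] [585.3 207.2  32.4] [586.7 214.6  31.5] [582.9 216.1  34.5]
[524.7494338  -65.46493071 322.0461356 ] 4.425
0.21 [645.7  85.8] [-0.956 -0.153  0.01 ] turn 0.264
0.21 [645.7  85.8] [-0.956 -0.153  0.505] turn 0.264
0.21 [641.5 105.4] [-0.002  0.1    0.   ] turn -0.0
0.306 [641.4 112.8] [-0.01   0.136  0.   ] turn -0.031
0.402 [640.7 120.2] [-0.014  0.173  0.   ] turn -0.061
0.498 [639.2 127.4] [-0.015  0.21   0.   ] turn -0.092
0.594 [637.  134.5] [-0.012  0.247  0.   ] turn -0.122
0.69 [634.1 141.4] [-0.006  0.284  0.   ] turn -0.153
0.786 [630.6 147.9] [0.003 0.32  0.   ] turn -0.183
0.882 [626.5 154.1] [0.016 0.354 0.   ] turn -0.214
0.978 [621.9 159.9] [0.033 0.388 0.   ] turn -0.244
1.074 [616.6 165.2] [0.052 0.419 0.   ] turn -0.275
1.17 [611.  169.9] [0.075 0.449 0.   ] turn -0.306
1.266 [604.8 174.1] [0.1   0.476 0.   ] turn -0.336
1.362 [598.3 177.7] [0.127 0.501 0.   ] turn -0.367
1.458 [591.5 180.7] [0.157 0.523 0.   ] turn -0.397
1.554 [584.5 183. ] [0.189 0.542 0.   ] turn -0.428
```

The fence is within 0.003 rad of yellow. The post tops out near z = 34, so the tips at 48 will clear it. Next I go to the clockwise side of the lever.

>>> carry_out(
  rows=[
    [-0.25, -0.04, 0, 0, 0, 0.05, -1],
    [-0.5, -0.08, 0, 0, 0, 0.1, -1],
    [-0.75, -0.12, 0, 0, 0, 0.16, -1],
    [-0.956, -0.153, 0, 0, 0, 0.22, -1],
    [-0.956, -0.153, 0.01, 0, 0, 0.264, -1],
    [-0.956, -0.153, 0.15, 0, 0, 0.264, -1],
    [-0.956, -0.153, 0.3, 0, 0, 0.264, -1],
    [-0.956, -0.153, 0.42, 0, 0, 0.264, -1],
    [-0.956, -0.153, 0.505, 0, 0, 0.264, -1],
    [-0.956, -0.153, 0.505, 0, 0, 0.264, -1],
    [-0.956, -0.153, 0.505, 0, 0, 0.264, -1],
  ],
)

```text
clock: 5.8
position: [645.7, 86.2, 220.3]
ee_rot: [-0.113, 0.994, 0.0, 0.001]
contact_force: [0.3, 0.3, 0.3]
gripper_width: -0.1
grasp_force: 0.0
```

Run:
```python
from h import *
snap('wrist','wrist4')
```

```text
(no output)
```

View pics/wrist4.png

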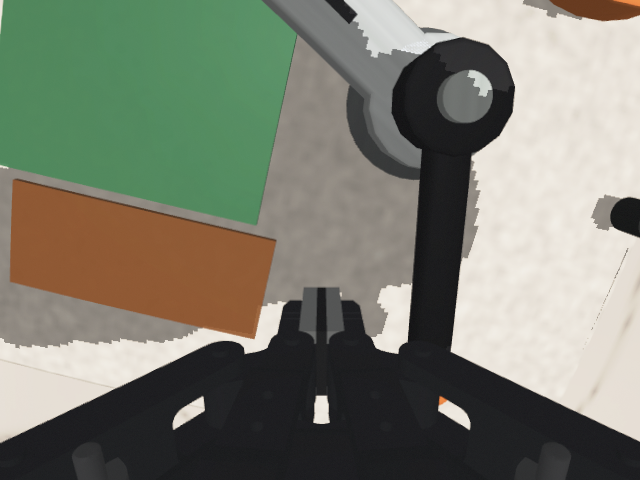

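The shut tips at (322,300) sit beside the lever arm, which runs from the hub (465,95) down to (430,345). Now I'll push along the arc, turning the tool with the lever.

>>> carry_out(
  rows=[
    [0, 0.05, 0, 0, 0, 0, -1],
    [0, 0.1, 0, 0, 0, 0, -1],
    [-0.01, 0.136, 0, 0, 0, -0.031, -1],
    [-0.014, 0.173, 0, 0, 0, -0.061, -1],
    [-0.015, 0.21, 0, 0, 0, -0.092, -1],
    [-0.012, 0.247, 0, 0, 0, -0.122, -1],
    [-0.006, 0.284, 0, 0, 0, -0.153, -1],
    [0.003, 0.32, 0, 0, 0, -0.183, -1],
    [0.016, 0.354, 0, 0, 0, -0.214, -1],
    [0.033, 0.388, 0, 0, 0, -0.244, -1],
    [0.033, 0.388, 0, 0, 0, -0.244, -1],
  ],
)

```text
clock: 7.22
position: [621.1, 161.1, 220.2]
ee_rot: [-0.476, 0.879, 0.0, 0.0]
contact_force: [-0.4, -0.1, -0.3]
gripper_width: 0.1
grasp_force: 0.0
```

Run:
```python
from h import *
from scipy.spatial.transform import Rotation as R
s=arm.read_state();M=R.from_quat(s['ee_rot']).as_matrix();print(s['position'],s['contact_force'],s['clock'])
yaw=.978-1.554;pv=np.array([564.2,108.3])
for f in [1.074,1.17,1.266,1.362,1.458,1.52,1.554]:
    c=pv+75*np.array([np.cos(f),np.sin(f)])+19*np.array([np.sin(f),-np.cos(f)])
    print(f,(M.T@(np.array([*c,221])-s['position'])/200).round(3),round(-(f-.978)/np.pi,3))
```

```text
[621.08751466 161.12565054 220.23202821] [-0.4433658  -0.07707152 -0.25737873] 7.225
1.074 [-0.005  0.03  -0.004] -0.031
1.17 [-0.009  0.067 -0.004] -0.061
1.266 [-0.01   0.104 -0.004] -0.092
1.362 [-0.007  0.141 -0.004] -0.122
1.458 [-0.001  0.177 -0.004] -0.153
1.52 [ 0.005  0.2   -0.004] -0.173
1.554 [ 0.009  0.213 -0.004] -0.183
```

>>> carry_out(
  rows=[
    [-0.005, 0.03, 0, 0, 0, -0.031, -1],
    [-0.009, 0.067, 0, 0, 0, -0.061, -1],
    [-0.01, 0.104, 0, 0, 0, -0.092, -1],
    [-0.007, 0.141, 0, 0, 0, -0.122, -1],
    [-0.001, 0.177, 0, 0, 0, -0.153, -1],
    [0.005, 0.2, 0, 0, 0, -0.173, -1],
    [0.009, 0.208, 0, 0, 0, -0.183, -1],
    [0.009, 0.208, 0, 0, 0, -0.183, -1],
  ],
)

```text
clock: 8.22
position: [585.9, 181.9, 220.1]
ee_rot: [-0.706, 0.708, -0.0, 0.001]
contact_force: [1.8, 0.3, -0.3]
gripper_width: -0.1
grasp_force: 0.8
```

Run:
```python
from h import *
snap('wrist','wrist5')
s=arm.read_state();print(s['position'],s['contact_force'],s['clock'])
```

```text
[585.92043066 181.72501235 220.08376487] [ 1.82703575  1.99560558 -0.23199157] 8.275
```

View pics/wrist5.png

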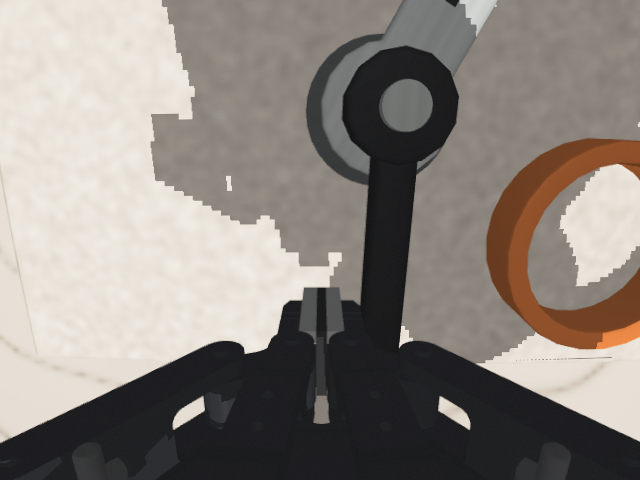

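The lever runs from the hub (406,105) to (380,340), near the stop. The tape is at (565,245) and clear. I'll push a few mm further until the force shows the stop.

>>> carry_out(
  rows=[
    [0, 0.015, 0, 0, 0, 0, -1],
    [0, 0.03, 0, 0, 0, 0, -1],
    [0, 0.04, 0, 0, 0, 0, -1],
    [0, 0.04, 0, 0, 0, 0, -1],
  ],
)

```text
clock: 8.78
position: [581.5, 181.4, 220.3]
ee_rot: [-0.706, 0.708, -0.003, 0.006]
contact_force: [17.1, -4.2, -8.3]
gripper_width: 0.1
grasp_force: 8.4
```

Run:
```python
from h import *
for u,v in[(406,105),(393,165),(380,340)]:print(atz('wrist5',u,v,65),dep('wrist5',u,v))
```

```text
[562.1 107.2  65. ] [563.7 107.6  73.2]
[565.3 124.8  65. ] [565.2 124.8  64.6]
[567.2 184.3  65. ] [567.  184.8  64.2]
```

The force rose to 17 N, so the lever is at its stop. Backing off, then raising the tool.

>>> carry_out(
  rows=[
    [0, -0.04, 0, 0, 0, 0, -1],
    [0, -0.1, 0, 0, 0, 0, -1],
    [0, -0.15, 0, 0, 0, 0, -1],
    [0, -0.15, -0.2, 0, 0, 0, -1],
    [0, -0.15, -0.45, 0, 0, 0, -1],
    [0, -0.15, -0.7, 0, 0, 0, -1],
    [0, -0.15, -0.9, 0, 0, 0, -1],
    [0.2, -0.15, -0.9, 0, 0, 0, -1],
    [0.4, -0.1, -0.9, 0, 0, 0, -1],
    [0.4, -0.1, -0.9, 0, 0, 0, -1],
    [0.4, -0.1, -0.9, 0, 0, 0, -1],
  ],
)

```text
clock: 10.15
position: [597.5, 101.5, 399.8]
ee_rot: [-0.706, 0.708, 0.0, 0.0]
contact_force: [0.1, 0.9, 0.6]
gripper_width: 0.2
grasp_force: 0.0
```

Run:
```python
from h import *
snap('wrist','wrist6');print(arm.read_state()['contact_force'])
```

```text
[0.98223228 0.14166651 0.5449842 ]
```

View pics/wrist6.png

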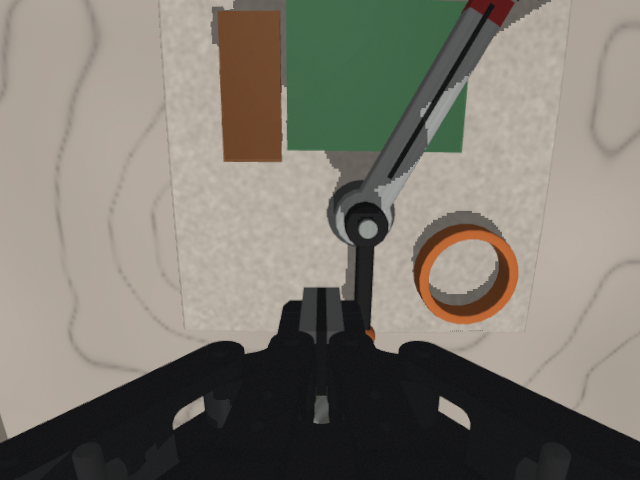

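The lever runs straight from the hub (367,228) to the ball (370,337). The fence slot ends at (391,178) and (490,8). One last check of the fence angle before handing in.

Run:
```python
from h import *
a=atz('wrist6',391,178,42);b=atz('wrist6',490,8,42);c=atz('wrist6',368,228,74);print(np.arctan2(b[0]-a[0],a[1]-b[1]),np.arctan2(b[0]-564.2,108.3-b[1]),c)
if abs(np.arctan2(b[0]-564.2,108.3-b[1])+.514)<.02: print(arm.job_done())
```

```text
-0.503773164162107 -0.5163057757588129 [563.4 106.6  74. ]
the job is handed in; nothing more can be done
None
```

The job is handed in: the fence points at the yellow peg (last measured at -0.516 rad, peg at about -0.514), the lever is pushed to its clamped stop, the arm is clear and touched no loose object, though only the tape was seen again at the end; the hand-in gave no verdict.

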